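Release the magnet plate, push the flange home and clamp it again

TASK

The flange on the magnet plate was clamped short of its end stop. Release the magnet by pressing the two blue buttons together, one fingertip on each, and holding both fully down for three seconds before letting both up; then push the flange along the plate with the fingers until it rests against the end stop, and press the green button fully down and let it up to clamp it again. The flange stays flat on the plate, not moved before the release and never lifted; leave the red emergency stop and everything else alone.

Things in the scene. Friction and masses are not known exactly. Their poses are not given: they have to be found in the camera images.
- control_box: Grey push-button box fixed to the table, left or right of the magnet plate, 130 (x) by 240 (y) by 80 mm high, flat lid, buttons facing up. Origin: centre of underside; x away from the robot, y left; turned up to 0.35 rad. In its frame (mm): blue buttons at x -25, y 85 and 23; green x -25, y -55; red stop x 30, y -85; pilot lamps x 35, y 90 and 55, 15 high; bare lid elsewhere but for the nut.
- release_left_top (a point): Centre of the top of the left blue release button's cap (moves down with it), 26 mm above the lid, 106 mm above the table at rest. The underside of the cap is 14 mm above the lid at rest. Axes are those of control_box.
- release_right_top (a point): The same for the right blue release button, 62 mm from the left one.
- release_left (a joint): How far the left blue button is pressed: 0 up, 0.006 m fully down. It is a round mushroom push button, cap 32 mm across, travel 6 mm straight down, spring-loaded: about 1.5 N starts it and 5 N holds it fully down.
- release_right (a joint): How far the right blue button is pressed: 0 up, 0.006 m fully down. The same kind of button.
- magnetise_top (a point): Centre of the top of the green button's cap, 106 mm above the table at rest, 78 mm from the nearest blue one. Axes are those of control_box.
- magnetise (a joint): How far the green button is pressed: 0 up, 0.006 m fully down. The same kind of button: cap 32 mm across, 5 N holds it fully down.
- estop_top (a point): Centre of the top of the red emergency-stop mushroom on its yellow collar: cap 40 mm across, 34 mm above the lid. To be left alone.
- estop (a joint): How far the emergency stop is pressed: 0 up, 0.006 m down (14 N).
- magnet_plate: Magnet plate fixed to the table: dark block 260 long (x) by 160 wide (y), flat steel top with brass seams 50 mm above the table. Origin: centre of underside; x along the plate to the end stop, roughly away from the robot (turned up to 0.3 rad). The stop is a straight yellow bar across the far end, 150 wide, 25 thick, 22 mm above the top. Low ledges 16 mm high along both sides.
- stop_face (a point): Middle of the foot of the end stop's flat face that looks back along the plate, at the level of the plate's top; x 105 mm in the plate's frame, axes those of magnet_plate (x goes into the stop). The flange touches the stop when its centre is 45 mm short of this face.
- flange: The workpiece: round steel blind flange, 90 mm diameter, 16 mm thick, four dark bolt holes, a shallow raised disc on top; 0.66 to 0.9 kg. Lies flat on the magnet plate, 50 to 95 mm short of the end stop, up to 18 mm off the plate's midline; slides with ordinary friction (3 to 7 N, more to start it). Origin: centre of its underside.
- hex_nut: Bystander, to be left alone: steel hex nut, 30 mm across flats, 16 mm high, lying on the lid of the control box behind the buttons.
- cutter: Bystander, to be left alone: brass-coloured annular cutter standing on its teeth, 30 mm diameter, 75 mm high, between the box and the plate.
- wrench: Bystander, to be left alone: steel wrench lying at the back of the table.
- spray_can: Bystander, to be left alone: white and orange spray can, 62 mm diameter, 177 mm high.
- tape_measure: Bystander, to be left alone: yellow and black tape measure, 70 x 40 x 65 mm.
- square: Bystander, to be left alone: steel try square lying flat, its origin at the middle of the 100 mm stock.
- coupling: Bystander, to be left alone: dark pipe coupling standing on end, 48 mm diameter, 50 mm high.
Not all that is in view belongs to the job. What is shaped like the flange but brown, purple or yellow is not meant.

How it is judged:
By the outcome, as a careful person would: the job done as asked, in the order asked, and still so for the second after the job is handed in, with the robot touching nothing.
It also fails if it takes over 72 s, if anything falls off the work surface, if the arm or the gripper's body presses on something with over 40 N, if the wrist force passes 120 N, or if a joint passes its speed limit or range.

ROBOT

A 7-joint arm with a two-finger parallel gripper is mounted at the origin on the work surface. World frame = base frame: x ahead of the robot, y to its left, z up, the work surface at z = 0. Lengths are in m, angles in rad, forces in N, time in s.
With the tool pointing down it reaches from about 0.425 to 1.025 m from the base axis. Payload 3.6 kg.
Tool frame: the origin (TCP) lies midway between the tips of the shut fingers; the grasp point (between the pads) lies 19 mm behind it (r.grip_point_offset is the distance from the TCP to the grasp point, in m); x points along the fingers, y is the direction in which the jaws open and shut, and the axes are right-handed (so a half turn about x gives the same grasp; the last joint's range is limited). The gripper opens to 85 mm and grips with 20 to 120 N. Pads are 22 mm wide; open, the fingers measure 114 mm over their backs; the gripper's body (76 mm by 85 mm) begins 54 mm behind the grasp point. The pads swing forward as they close: fully open they stand 13 mm farther back than shut.
Start: joints at [1.175, 0.591, 0.048, 1.609, -0.033, 0.943, -0.034], TCP at [0.216, -0.692, 0.231] pointing down, gripper open.
Joint ranges: [-2.69, 2.69], [-0.47, 2.24], [-1.27, 1.36], [0.19, 2.51], [-1.53, 4.68], [0.08, 2.07], [-3.09, 3.09]. Speed limits (rad/s): [2.57, 2.57, 3.14, 3.14, 3.14, 3.14, 3.14].

INTERFACE

Orientations are given as a unit quaternion [x, y, z, w].
In Python, from station import readout, eyes, r gives the robot as it stands.
- The arm moves only by the shell command python3 -m creep 'ROWS' [OPENING]. ROWS is JSON, a list of rows, each a list of 4 numbers: the shift along the world's x, y, z scaled (see below), then the turn about the world's z scaled (see below). In form: [[tx, ty, tz, turn], ...]. A call has 1 to 10 rows; each row is the pose to reach, as a shift and turn from the pose measured when the call began; what a row does not reach only later rows make up. The controller multiplies each number of a shift by 20 cm and each number of a turn by 60 degrees. A row lasts 1/10 s, in which the tool goes at most 50 mm and 8.59 degrees, less where a joint would pass 70% of its speed; a pose out of reach is approached as far as the arm can. A call with a number of a shift or a turn outside -1 to 1 is refused whole. A call with a gripper value outside its range is refused whole. OPENING is the gripper's target within -1 to 1 (fully open at 1, half-way at 0, shut at -1), set as the call begins (- or left out, the last holds). The fingers move at their own pace and stop on an object; the grip force is fixed at half the most. Time passes only in rows, so rows that repeat a pose let the fingers close. It gives the time, the measured TCP pose, the force and the opening at its end, in the units of the state.
- readout.state(): the state, without advancing time (a new reading comes with each control period).
- eyes.read_camera(name): name is "scene" or "top" or "wrist"; returns a dict with "image" (420x560x3 uint8, red, green, blue), "z_map" (420x560 float32, m along the optical axis (not along the pixel's ray), 0 where there is no reading), "camera_matrix" (3x3 intrinsics, pixels), "T" (4x4, takes a point from camera to world coordinates); the wrist camera has in their place "tool_from_camera" (4x4, takes a point from camera to tool coordinates, whose origin is the TCP and whose axes are the tool frame's). Camera axes: x right, y down, z forward; pixel columns grow to the right and rows downward; lengths in m; the calibration is good to about 2 mm. A picture is of the moment at which its call begins: read the wrist's pose just before it.
- r.close_job(): hands the job in, once; it reports no verdict.
The state is a dict: "t": time; "joint_pos": joint angles; "qd": joint speeds; "effort": joint torques, N m; "tcp_pos": TCP position; "ee_rot": TCP orientation; "wrist_force": force on the tool from outside, world axes, zero at the start; "wrist_torque": the same for the moment, N m; "opening": finger opening in m.
Only numpy, scipy, OpenCV 4.12 (cv2) and the standard library are available. Lean on these libraries where they do the work, as an engineer would, in place of code of your own. Each camera call takes 0.05 s, during which the arm holds its last target. There are 200 camera calls.

## Working session

There is one attempt and no reset: what is moved stays moved. The work goes in short steps, Python scripts to look and compute and a shell command to move; the robot and the scene stay as the last step left them, time stands still between calls to the robot, and variables do not carry over. Pictures are saved under pics/ and viewed, about 8 in all and at most 12, crops included, and the job is handed in when it is done.

```bash
mkdir -p pics; ls; python3 - <<'E'
from station import readout, eyes, r
import cv2, numpy as np
s=readout.state(); print({k:np.round(v,3).tolist() for k,v in s.items()})
for n in ("top","scene"):
    c=eyes.read_camera(n); cv2.imwrite(f"pics/{n}0.png",c["image"][:,:,::-1]); np.savez(f"{n}0.npz",**c)
    print(n,np.round(c["T"],3).tolist())
E
```

```text
pics
{'t': 0.0, 'joint_pos': [1.175, 0.592, 0.048, 1.61, -0.033, 0.943, -0.034], 'qd': [0.001, 0.001, -0.0, -0.001, 0.001, -0.0, 0.001], 'effort': [-0.001, -54.869, 1.546, -19.812, 0.009, 0.009, 0.0], 'tcp_pos': [0.215, -0.691, 0.23], 'ee_rot': [-0.699, -0.107, 0.699, -0.106], 'wrist_force': [1.711, 0.463, 0.973], 'wrist_torque': [0.07, 0.034, 0.019], 'opening': 0.085}
top [[0.016, -0.991, 0.137, 0.347], [-1.0, -0.013, 0.016, -0.022], [-0.014, -0.137, -0.99, 1.394], [0.0, 0.0, 0.0, 1.0]]
scene [[-0.238, 0.834, -0.498, 1.119], [0.971, 0.203, -0.124, 0.14], [-0.003, -0.513, -0.858, 1.068], [0.0, 0.0, 0.0, 1.0]]
```

View pics/top0.png

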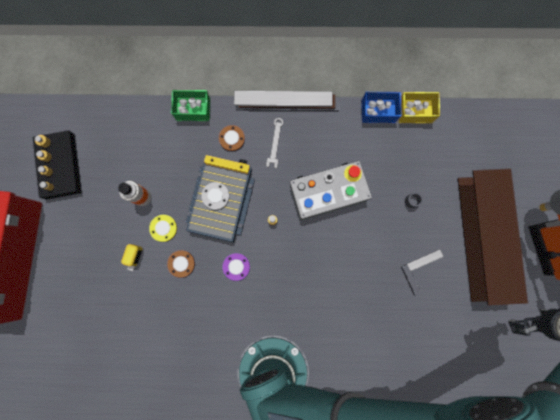

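View pics/scene0.png

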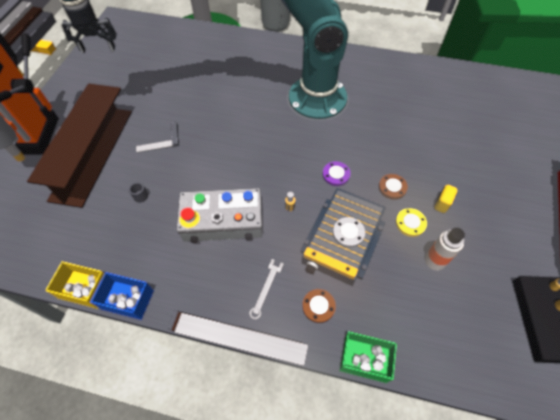

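Top view: the box is at about (330,190), with blue buttons at (309,203) and (327,198), green at (350,191) and red at (354,172). The flange is at (215,196), the stop bar at (227,164) and the cutter at (272,220).

```bash
cat > h.py <<'E'
import numpy as np, cv2
def cloud(c,T=None):
    z=c["z_map"]; K=c["camera_matrix"]; T=c["T"] if T is None else T
    v,u=np.mgrid[:z.shape[0],:z.shape[1]]
    P=np.stack([(u-K[0,2])/K[0,0]*z,(v-K[1,2])/K[1,1]*z,z],-1)
    return P@T[:3,:3].T+T[:3,3]
def hsv(c): return cv2.cvtColor(np.ascontiguousarray(c["image"]),cv2.COLOR_RGB2HSV)
E
python3 - <<'E'
from h import *
for n in ("top","scene"):
    c=dict(np.load(n+"0.npz")); P=cloud(c); H=hsv(c)
    h,s,v=[H[...,i].astype(int) for i in range(3)]; x,y,z=[P[...,i] for i in range(3)]
    ok=(c["z_map"]>0)&(x>.3)&(x<.9)&(abs(y)<.45)
    for nm,m in dict(blue=(h>100)&(h<125)&(s>130)&(z>.09)&(z<.125),green=(h>60)&(h<95)&(s>100)&(z>.09)&(z<.125),red=((h<8)|(h>172))&(s>150)&(z>.09)&(z<.13),stop=(h>15)&(h<35)&(s>140)&(z>.06)&(z<.09)).items():
        k,l,st,cc=cv2.connectedComponentsWithStats((m&ok).astype(np.uint8))
        for i in range(1,k):
            if st[i,4]>15:
                q=P[l==i]; ztop=np.percentile(q[:,2],80); q=q[q[:,2]>ztop-.006]
                (_, wh, an)=cv2.minAreaRect((q[:,:2]*1000).astype(np.float32))
                print(n,nm,st[i,4],cc[i].round(),"mean",q.mean(0).round(4),"mid",((q.max(0)+q.min(0))/2).round(4),np.round(wh),round(an,1))
    # box lid & plate top
    for nm,lo,hi,yy in (("lid",.072,.088,(-.35,-.05)),("plate",.044,.056,(.0,.3)),("flange",.060,.076,(.02,.3))):
        m=ok&(z>lo)&(z<hi)&(y>yy[0])&(y<yy[1])
        if nm=="flange": m&=(s<60)&(v>100)
        m=cv2.morphologyEx(m.astype(np.uint8),cv2.MORPH_OPEN,np.ones((2,2)))
        k,l,st,cc=cv2.connectedComponentsWithStats(m); i=1+st[1:,4].argmax(); q=P[l==i]
        R=cv2.minAreaRect((q[:,:2]*1000).astype(np.float32)); print(n,nm,st[i,4],cc[i].round(),np.round(R[0],1),np.round(R[1],1),round(R[2],1),"z",np.median(q[:,2]).round(4))
E
```

```text
top blue 50 [326. 197.] mean [ 0.5629 -0.1642  0.1057] mid [ 0.5628 -0.1644  0.1062] [23. 23.] 90.0
top blue 49 [308. 203.] mean [ 0.5451 -0.1058  0.1067] mid [ 0.5453 -0.1054  0.1069] [19. 23.] 89.2
top green 53 [350. 190.] mean [ 0.5867 -0.2386  0.106 ] mid [ 0.5861 -0.2378  0.107 ] [23. 24.] 89.9
top red 92 [354. 171.] mean [ 0.6481 -0.2517  0.1143] mid [ 0.6484 -0.2514  0.1158] [31. 33.] 69.3
top stop 335 [227. 164.] mean [0.6785 0.1632 0.0723] mid [0.6788 0.1641 0.0732] [149.  27.] 77.7
top stop 77 [351. 175.] mean [ 0.6412 -0.2458  0.0819] mid [ 0.6489 -0.2524  0.0822] [49. 40.] 51.2
top lid 2344 [331. 191.] [ 555.5 -136.4] [196.9 434.2] 36.8 z 0.08
top plate 2611 [219. 205.] [524.3 105.3] [355.2 254.3] 71.1 z 0.05
top flange 567 [216. 196.] [478.6  97.9] [354.5  87. ] 47.8 z 0.0663
scene blue 53 [226. 196.] mean [ 0.5694 -0.1658  0.1076] mid [ 0.5682 -0.1664  0.1074] [24. 21.] 19.4
scene blue 54 [248. 195.] mean [ 0.5518 -0.1071  0.108 ] mid [ 0.5523 -0.1072  0.1078] [25. 21.] 17.2
scene green 62 [199. 198.] mean [ 0.5924 -0.2408  0.1076] mid [ 0.5923 -0.2412  0.1081] [26. 24.] 19.5
scene red 116 [187. 214.] mean [ 0.6542 -0.2527  0.1159] mid [ 0.654  -0.2532  0.1162] [34. 32.] 83.6
scene stop 111 [190. 221.] mean [ 0.6602 -0.2487  0.0839] mid [ 0.6535 -0.2545  0.0842] [41. 53.] 39.9
scene stop 526 [330. 262.] mean [0.6834 0.1628 0.074 ] mid [0.6827 0.1614 0.0748] [148.  25.] 78.1
scene stop 59 [ 98. 277.] mean [ 0.8701 -0.4348  0.0708] mid [ 0.8736 -0.4385  0.0719] [39. 13.] 21.8
scene lid 2546 [221. 211.] [830.4 -95. ] [702.8 243.7] 20.1 z 0.0824
scene plate 2899 [347. 228.] [758. 148.] [160.1 707.2] 77.5 z 0.0523
scene flange 725 [349. 232.] [819.8 152.9] [ 88.1 591.5] 79.1 z 0.0684
```

```bash
python3 - <<'E'
from h import *
from station import readout
from scipy.spatial.transform import Rotation as R
s=readout.state(); M=R.from_quat(s["ee_rot"]).as_matrix(); print("tool y",M[:,1].round(3),"x",M[:,0].round(3), "yaw of y",np.degrees(np.arctan2(M[1,1],M[0,1])))
for n in ("top","scene"):
    c=dict(np.load(n+"0.npz")); P=cloud(c); 
    if n=="top":
        q=P[165:305,458:526].reshape(-1,3); print("beam",q.min(0),q.max(0))
        q=P[145:320,260:460].reshape(-1,3); print("mid zone max z",q[:,2].max())
    x,y,z=[P[...,i] for i in range(3)]
    for nm,(lo,hi) in dict(lid=(.076,.086),plate=(.046,.055),flange=(.062,.078)).items():
        b=(x>.4)&(x<.75)&((y<-.04)&(y>-.35) if nm=="lid" else (y>.03)&(y<.28))
        m=(b&(z>lo)&(z<hi)).astype(np.uint8)
        m=cv2.morphologyEx(m,cv2.MORPH_OPEN,np.ones((3,3)))
        k,l,st,cc=cv2.connectedComponentsWithStats(m); print(n,nm)
        for i in range(1,k):
            if st[i,4]<80: continue
            Q=(P[l==i][:,:2]*1000).astype(np.float32); rr=cv2.minAreaRect(Q); ce=cv2.minEnclosingCircle(Q)
            print(st[i,4],cc[i].round(),np.round(rr[0],1),np.round(rr[1],1),round(rr[2],1),"mean",Q.mean(0).round(1),"circ",np.round(ce[0],1),round(ce[1],1))
E
```

```text
tool y [ 0.297 -0.955 -0.002] x [-0.001  0.002 -1.   ] yaw of y -72.70254309804936
beam [ 0.22724065 -0.86711757 -0.00977418] [ 0.70433761 -0.02164266  1.39441556]
mid zone max z 1.3944155555628421
top lid
1709 [330. 192.] [ 595.4 -180.2] [129.3 239.7] 17.3 mean [ 585.6 -179.2] circ [ 589.5 -181.3] 128.6
top plate
735 [228. 183.] [605.2 181. ] [160.4 130.6] 77.7 mean [615.8 158.7] circ [595.3 178.2] 93.3
648 [222. 222.] [485.1 177.3] [106.4 110.4] 2.0 mean [484.6 176.9] circ [489.8 182.5] 65.8
154 [198. 225.] [472.2 255.2] [43.5 47. ] 0.5 mean [473.5 256. ] circ [473.5 257.9] 27.9
top flange
331 [227. 164.] [679.3 163.6] [149.3  26.5] 77.5 mean [678.4 163.2] circ [677.8 163.9] 74.7
506 [215. 195.] [571.2 199.4] [84.2 86.6] 5.3 mean [571.7 199.2] circ [571.9 199. ] 44.9
scene lid
2159 [219. 210.] [ 597.7 -184. ] [132.  240.3] 17.5 mean [ 604.5 -179.1] circ [ 597.3 -183.2] 134.0
scene plate
2309 [345. 226.] [550.  190.3] [159.9 227. ] 77.3 mean [552.5 187.2] circ [549.1 186.7] 130.6
scene flange
716 [348. 231.] [574.1 196.3] [88.7 90. ] 22.5 mean [575.9 196.6] circ [573.4 195.2] 46.7
523 [330. 262.] [680.9 161.2] [149.7  28.6] 77.2 mean [684.1 161.2] circ [685.4 160.2] 74.8
```

```bash
python3 -m creep '[[0,0,0.25,0],[0,0,0.5,0],[0.15,0.2,0.7,0],[0.3,0.4,0.8,0],[0.45,0.6,0.8,0],[0.55,0.8,0.8,0],[0.6,1,0.8,0],[0.6,1,0.8,0]]' 0.13; python3 -m creep '[[0.2,0.25,0,0],[0.4,0.5,0,0],[0.6,0.75,0,0],[0.7,1,0,0],[0.7,1,0,0],[0.7,1,0,0]]'; python3 - <<'E'
from station import readout
s=readout.state(); print(s["t"],s["tcp_pos"],s["opening"],s["wrist_force"])
E
```

```text
t: 0.9
tcp_pos: [0.3397, -0.4833, 0.39]
ee_rot: [0.699, 0.113, -0.698, 0.108]
wrist_force: [-0.6, 0.2, -0.0]
opening: 0.0484
t: 1.5
tcp_pos: [0.4838, -0.2753, 0.3898]
ee_rot: [0.699, 0.119, -0.696, 0.111]
wrist_force: [0.4, -0.3, 0.3]
opening: 0.048
1.5 [ 0.48380959 -0.27533931  0.38979306] 0.04804141814757923 [ 0.41492656 -0.33058045  0.33724611]
```

```bash
python3 -m creep '[[0.15,0.25,0,0],[0.3,0.5,-0.2,0],[0.37,0.7,-0.4,0],[0.37,0.7,-0.6,0],[0.37,0.7,-0.75,0],[0.37,0.7,-0.75,0],[0.37,0.7,-0.75,0],[0.37,0.7,-0.75,0]]'; cat > w.py <<'E'
import sys
from h import *
from station import readout, eyes
from scipy.spatial.transform import Rotation as R
def wrist(name):
    s=readout.state(); c=eyes.read_camera("wrist"); T=np.eye(4); T[:3,:3]=R.from_quat(s["ee_rot"]).as_matrix(); T[:3,3]=s["tcp_pos"]
    M=T[:3,:3]; print("tcp",s["tcp_pos"].round(4),"yaw y",np.degrees(np.arctan2(M[1,1],M[0,1])).round(2),"tilt",M[:,0].round(3),"F",np.round(s["wrist_force"],1),s["opening"])
    cv2.imwrite(f"pics/{name}.png",c["image"][:,:,::-1]); return c,cloud(c,T@c["tool_from_camera"]),s
E
python3 - <<'E'
from w import *
c,P,s=wrist("w1"); H=hsv(c); h,sa,v=[H[...,i].astype(int) for i in range(3)]; z=P[...,2]
for nm,m in dict(blue=(h>100)&(h<125)&(sa>130),green=(h>60)&(h<95)&(sa>100)).items():
    k,l,st,cc=cv2.connectedComponentsWithStats((m&(z>.09)&(z<.12)).astype(np.uint8))
    for i in range(1,k):
        if st[i,4]>100:
            q=P[l==i]; q=q[q[:,2]>np.percentile(q[:,2],80)-.004]; print(nm,st[i],q.mean(0).round(4),np.round(cv2.minEnclosingCircle((q[:,:2]*1000).astype(np.float32))[0],1))
E
```

```text
t: 2.3
tcp_pos: [0.559, -0.1374, 0.242]
ee_rot: [0.7, 0.117, -0.695, 0.111]
wrist_force: [-0.2, 0.0, 0.2]
opening: 0.0485
tcp [ 0.559  -0.1374  0.242 ] yaw y -71.46 tilt [ 0.006  0.01  -1.   ] F [-0.2  0.   0.2] 0.04845859834999366
blue [ 225  176   37   36 1036] [ 0.548  -0.1072  0.1057] [ 547.7 -107. ]
blue [ 301  178   37   36 1042] [ 0.5661 -0.1656  0.1057] [ 565.7 -165.9]
green [ 395  179   40   38 1124] [ 0.5888 -0.2395  0.1057] [ 588.5 -240. ]
```

View pics/w1.png

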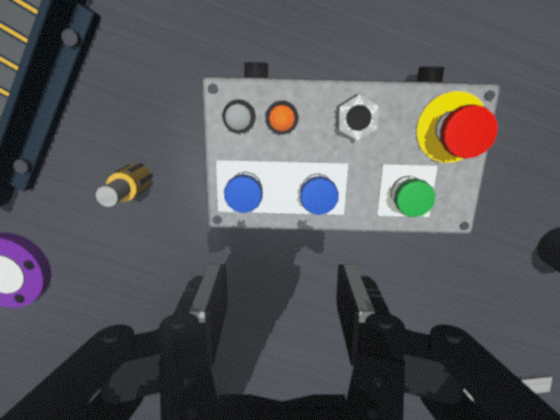

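The wrist view shows both blue caps at (243,193) and (319,196). Green is at (414,197), the red stop at (468,131), and the cutter well clear at (110,190).

```bash
python3 -m creep '[[-0.01,0.005,-0.2,-0.022],[-0.01,0.005,-0.4,-0.022],[-0.01,0.005,-0.55,-0.022],[-0.01,0.005,-0.64,-0.022],[-0.01,0.005,-0.64,-0.022],[-0.01,0.005,-0.64,-0.022]]'; python3 -m creep '[[0,0,-0.01,0],[0,0,-0.02,0],[0,0,-0.03,0],[0,0,-0.03,0]]';python3 -m creep '[[0,0,-0.01,0],[0,0,-0.02,0],[0,0,-0.02,0],[0,0,-0.02,0]]'
```

```text
t: 2.95
tcp_pos: [0.5588, -0.1376, 0.1162]
ee_rot: [0.703, 0.108, -0.695, 0.103]
wrist_force: [0.6, 0.3, 0.0]
opening: 0.0483
t: 3.35
tcp_pos: [0.5588, -0.1376, 0.1105]
ee_rot: [0.703, 0.108, -0.695, 0.103]
wrist_force: [-0.5, 0.1, -0.8]
opening: 0.048
t: 3.75
tcp_pos: [0.5587, -0.1375, 0.1063]
ee_rot: [0.703, 0.108, -0.695, 0.103]
wrist_force: [-0.1, 1.1, 0.3]
opening: 0.0481
```

```bash
python3 -m creep '[[-0.008,0.005,-0.01,0],[-0.008,0.005,-0.02,0],[-0.008,0.005,-0.02,0],[-0.008,0.005,-0.02,0]]'; python3 -m creep '[[0,0,-0.01,0],[0,0,-0.01,0]]'; python3 -m creep '[[0,0,-0.01,0],[0,0,-0.01,0]]'
python3 - <<'E'
from w import *
wrist("w2")
E
```

```text
t: 4.15
tcp_pos: [0.557, -0.1364, 0.1025]
ee_rot: [0.703, 0.108, -0.695, 0.103]
wrist_force: [-0.3, 0.2, 3.7]
opening: 0.0485
t: 4.35
tcp_pos: [0.557, -0.1364, 0.1007]
ee_rot: [0.703, 0.108, -0.695, 0.103]
wrist_force: [-1.4, 0.6, 6.2]
opening: 0.0484
t: 4.55
tcp_pos: [0.557, -0.1364, 0.099]
ee_rot: [0.703, 0.108, -0.695, 0.103]
wrist_force: [-2.2, -0.0, 7.3]
opening: 0.0487
tcp [ 0.557  -0.1364  0.099 ] yaw y -72.85 tilt [ 0.01   0.009 -1.   ] F [-2.2 -0.   7.3] 0.04866176958693891
```

View pics/w2.png

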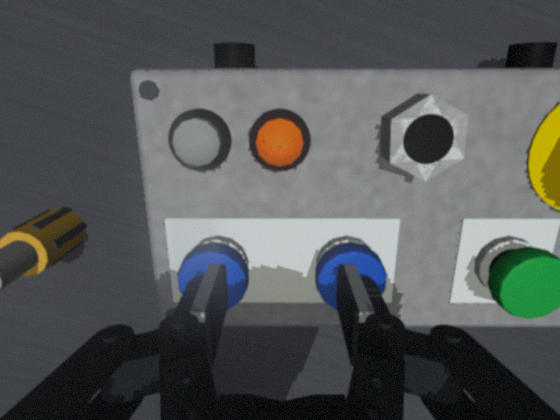

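Each fingertip sits on its own blue cap, at (214,275) and (350,275), and both caps are part way down. I'll press on until the force shows they have bottomed.

```bash
python3 -m creep '[[0,0,-0.01,0],[0,0,-0.01,0]]'; python3 -m creep '[[0,0,-0.008,0],[0,0,-0.008,0]]'; python3 -m creep '[[0,0,-0.005,0],[0,0,-0.005,0]]'
```

```text
t: 4.8
tcp_pos: [0.557, -0.1364, 0.0977]
ee_rot: [0.703, 0.108, -0.695, 0.103]
wrist_force: [-3.3, 0.2, 9.0]
opening: 0.0484
t: 5.0
tcp_pos: [0.5571, -0.1364, 0.0974]
ee_rot: [0.703, 0.108, -0.695, 0.103]
wrist_force: [-2.9, 1.1, 13.1]
opening: 0.048
t: 5.2
tcp_pos: [0.557, -0.1364, 0.0974]
ee_rot: [0.703, 0.108, -0.695, 0.103]
wrist_force: [-3.0, 1.0, 11.3]
opening: 0.0483
```

```bash
python3 -m creep '[[0,0,-0.01,0],[0,0,-0.015,0],[0,0,-0.015,0]]'
```

```text
t: 5.5
tcp_pos: [0.5571, -0.1364, 0.0972]
ee_rot: [0.703, 0.107, -0.695, 0.103]
wrist_force: [-5.4, 1.8, 23.5]
opening: 0.0484
```

```bash
cat > caps.py <<'E'
from w import *
c,P,s=wrist("w3"); H=hsv(c); h,sa,v=[H[...,i].astype(int) for i in range(3)]
print("torque",np.round(s["wrist_torque"],3))
lid=P[180:205,240:420]; print("lid",np.median(lid[...,2]))
for nm,m in dict(blue=(h>100)&(h<125)&(sa>130),green=(h>60)&(h<95)&(sa>100)).items():
    k,l,st,cc=cv2.connectedComponentsWithStats(m.astype(np.uint8))
    for i in range(1,k):
        if st[i,4]>300:
            q=P[l==i]; hst,e=np.histogram(q[:,2],bins=np.arange(.085,.115,.0005)); print(nm,cc[i].round(),st[i,4],e[hst.argmax()],hst.max(),np.percentile(q[:,2],[50,70,90]).round(4))
E
python3 caps.py
```

```text
tcp [ 0.5571 -0.1364  0.0972] yaw y -72.84 tilt [ 0.01   0.007 -1.   ] F [-5.4  1.8 23.5] 0.048370370511235154
torque [0.104 1.332 0.016]
lid 0.07985435524582025
blue [349. 271.] 1944 0.09950000000000002 484 [0.0995 0.0998 0.1004]
blue [215. 273.] 1519 0.09950000000000002 466 [0.0997 0.1    0.1006]
green [528. 284.] 4086 0.10550000000000002 966 [0.1055 0.106  0.1064]
```

Both caps read 6 mm down (0.0995 m against green's 0.1055 m). I'll hold for more than 3 s.

```bash
R='x'; python3 -m creep '[[0,0,-0.016,0],[0,0,-0.016,0],[0,0,-0.016,0],[0,0,-0.016,0],[0,0,-0.016,0],[0,0,-0.016,0],[0,0,-0.016,0],[0,0,-0.016,0],[0,0,-0.016,0],[0,0,-0.016,0]]'; python3 -m creep '[[0,0,-0.016,0],[0,0,-0.016,0],[0,0,-0.016,0],[0,0,-0.016,0],[0,0,-0.016,0],[0,0,-0.016,0],[0,0,-0.016,0],[0,0,-0.016,0],[0,0,-0.016,0],[0,0,-0.016,0]]'; python3 -m creep '[[0,0,-0.016,0],[0,0,-0.016,0],[0,0,-0.016,0],[0,0,-0.016,0],[0,0,-0.016,0],[0,0,-0.016,0],[0,0,-0.016,0],[0,0,-0.016,0],[0,0,-0.016,0],[0,0,-0.016,0]]'; python3 -m creep '[[0,0,-0.016,0],[0,0,-0.016,0],[0,0,-0.016,0],[0,0,-0.016,0],[0,0,-0.016,0]]'; python3 caps.py
```

```text
t: 6.55
tcp_pos: [0.557, -0.1364, 0.0971]
ee_rot: [0.703, 0.107, -0.695, 0.104]
wrist_force: [-6.7, 1.2, 27.3]
opening: 0.0486
t: 7.55
tcp_pos: [0.5571, -0.1364, 0.0971]
ee_rot: [0.703, 0.107, -0.695, 0.104]
wrist_force: [-7.7, 2.1, 28.5]
opening: 0.0482
t: 8.55
tcp_pos: [0.5571, -0.1364, 0.0971]
ee_rot: [0.703, 0.106, -0.695, 0.104]
wrist_force: [-7.4, 1.9, 26.5]
opening: 0.0483
t: 9.05
tcp_pos: [0.557, -0.1364, 0.0971]
ee_rot: [0.703, 0.106, -0.695, 0.105]
wrist_force: [-7.0, 1.1, 27.3]
opening: 0.0481
tcp [ 0.557  -0.1364  0.0971] yaw y -72.85 tilt [ 0.01   0.004 -1.   ] F [-7.   1.1 27.3] 0.048123883466057144
torque [0.321 1.537 0.06 ]
lid 0.07983041823633023
blue [349. 271.] 1937 0.09950000000000002 478 [0.0995 0.0998 0.1004]
blue [215. 273.] 1519 0.09950000000000002 479 [0.0996 0.0999 0.1004]
green [527. 284.] 4095 0.10550000000000002 969 [0.1055 0.1059 0.1065]
```

Held for 3.85 s with both caps down the whole time. Next I'll lift, check the caps are up, and go to behind the flange.

```bash
python3 -m creep '[[0,0,0.05,0],[0,0,0.1,0],[0,0,0.25,0],[0,0,0.5,0],[0,0,0.75,0],[0,0,0.75,0]]'; python3 - <<'E'
from w import *
c,P,s=wrist("w4"); H=hsv(c); h,sa,v=[H[...,i].astype(int) for i in range(3)]
k,l,st,cc=cv2.connectedComponentsWithStats(((h>100)&(h<125)&(sa>130)&(P[...,2]>.09)).astype(np.uint8))
for i in range(1,k):
    if st[i,4]>100: print(cc[i],np.median(P[l==i][:,2]))
E
python3 -m creep '[[-0.04,0.2,0,-0.1],[-0.08,0.4,0,-0.2],[-0.12,0.6,0,-0.3],[-0.15,0.8,0,-0.4],[-0.15,1,0,-0.494],[-0.15,1,0,-0.494]]'; python3 -m creep '[[-0.05,0.25,0,0],[-0.1,0.5,0,0],[-0.14,0.75,0,0],[-0.14,0.75,0,0],[-0.14,0.75,0,0]]'
python3 - <<'E'
from w import *
c,P,s=wrist("w5"); np.save("P5.npy",P)
x,y,z=[P[...,i] for i in range(3)]
for nm,(lo,hi) in dict(plate=(.046,.053),up=(.06,.078)).items():
    m=cv2.morphologyEx(((x>.4)&(x<.75)&(y>.03)&(y<.28)&(z>lo)&(z<hi)).astype(np.uint8),cv2.MORPH_OPEN,np.ones((3,3)))
    k,l,st,cc=cv2.connectedComponentsWithStats(m)
    for i in range(1,k):
        if st[i,4]<500: continue
        Q=(P[l==i][:,:2]*1000).astype(np.float32); rr=cv2.minAreaRect(Q); ce=cv2.minEnclosingCircle(Q)
        print(nm,st[i,4],cc[i].round(),np.round(rr[0],1),np.round(rr[1],1),round(rr[2],1),"circ",np.round(ce[0],1),round(ce[1],1),"z",np.median(P[l==i][:,2]).round(4))
E
```

```text
t: 9.7
tcp_pos: [0.5621, -0.1372, 0.254]
ee_rot: [0.708, 0.104, -0.691, 0.106]
wrist_force: [1.7, 0.1, 0.2]
opening: 0.048
tcp [ 0.5621 -0.1372  0.254 ] yaw y -72.88 tilt [ 0.024  0.001 -1.   ] F [1.7 0.1 0.2] 0.04796818374512733
[241.06105263 196.73263158] 0.105792361032716
[313.88421053 196.52105263] 0.10576203785241933
t: 10.35
tcp_pos: [0.5285, 0.0707, 0.2494]
ee_rot: [0.709, -0.074, -0.698, -0.073]
wrist_force: [0.2, 0.4, -0.9]
opening: 0.0483
t: 10.85
tcp_pos: [0.4993, 0.2226, 0.2481]
ee_rot: [0.708, -0.073, -0.699, -0.071]
wrist_force: [0.2, -1.2, 0.3]
opening: 0.0486
tcp [0.4993 0.2226 0.2481] yaw y -101.64 tilt [ 0.013 -0.004 -1.   ] F [ 0.2 -1.2  0.3] 0.0486275931745454
plate 30598 [306. 116.] [540.8 194.7] [160.5 210.9] 77.7 circ [541.8 193.7] 130.3 z 0.0501
up 8963 [290.  91.] [572.2 199.7] [89.2 89.2] 88.5 circ [572.1 199.8] 45.0 z 0.0663
```

View pics/w5.png

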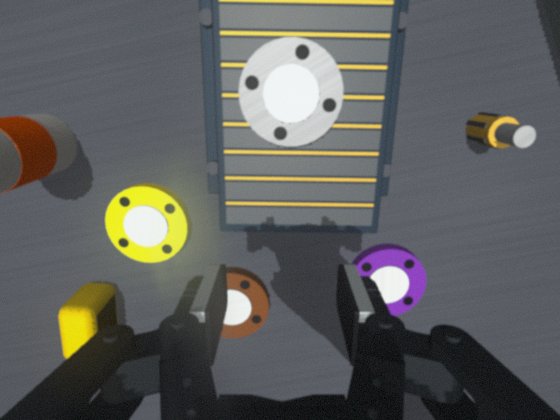

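Flange at (290,91), on the plate with clear space behind it; both blue caps are back up. I'll go down behind it.

```bash
python3 -m creep '[[0,-0.035,-0.2,-0.011],[0,-0.035,-0.4,-0.011],[0,-0.035,-0.6,-0.011],[0,-0.035,-0.75,-0.011],[0,-0.035,-0.85,-0.011],[0,-0.035,-0.85,-0.011],[0,-0.035,-0.85,-0.011]]'; python3 -m creep '[[0,0,-0.03,0],[0,0,-0.06,0],[0,0,-0.09,0],[0,0,-0.11,0],[0,0,-0.11,0],[0,0,-0.11,0]]'
```

```text
t: 11.6
tcp_pos: [0.5004, 0.2104, 0.0779]
ee_rot: [0.707, -0.08, -0.698, -0.076]
wrist_force: [0.1, -0.6, 0.3]
opening: 0.0484
t: 12.2
tcp_pos: [0.5004, 0.2106, 0.0559]
ee_rot: [0.707, -0.08, -0.698, -0.076]
wrist_force: [-0.6, 0.4, 0.3]
opening: 0.0482
```

```bash
python3 -m creep '[[0.005,0.023,-0.01,0],[0.005,0.023,-0.01,0],[0.044,0.014,-0.01,0],[0.083,0.006,-0.01,0],[0.12,-0.002,-0.01,0],[0.12,-0.002,-0.01,0]]'; python3 -m creep '[[0.025,-0.005,0,0],[0.049,-0.011,0,0],[0.073,-0.016,0,0],[0.098,-0.021,0,0],[0.122,-0.027,0,0],[0.146,-0.032,0,0],[0.146,-0.032,0,0]]'; python3 - <<'E'
from w import *
c,P,s=wrist("w6")
x,y,z=[P[...,i] for i in range(3)]
m=cv2.morphologyEx(((x>.4)&(x<.75)&(y>.03)&(y<.28)&(z>.06)&(z<.078)).astype(np.uint8),cv2.MORPH_OPEN,np.ones((3,3)))
k,l,st,cc=cv2.connectedComponentsWithStats(m)
for i in range(1,k):
    if st[i,4]<500: continue
    Q=(P[l==i][:,:2]*1000).astype(np.float32); rr=cv2.minAreaRect(Q); ce=cv2.minEnclosingCircle(Q)
    print(st[i,4],cc[i].round(),np.round(rr[0],1),np.round(rr[1],1),round(rr[2],1),"circ",np.round(ce[0],1),round(ce[1],1))
E
```

```text
t: 12.8
tcp_pos: [0.5256, 0.2099, 0.0539]
ee_rot: [0.708, -0.081, -0.698, -0.076]
wrist_force: [-0.8, -1.0, -0.5]
opening: 0.0483
t: 13.5
tcp_pos: [0.5515, 0.2036, 0.0535]
ee_rot: [0.705, -0.081, -0.7, -0.075]
wrist_force: [-5.2, 1.2, 3.1]
opening: 0.0481
tcp [0.5515 0.2036 0.0535] yaw y -102.71 tilt [ 0.007 -0.009 -1.   ] F [-5.2  1.2  3.1] 0.04809839228186367
46884 [281. 173.] [591.3 194.4] [ 90.2 104. ] 77.3 circ [588.7 195.1] 54.8
```

View pics/w6.png

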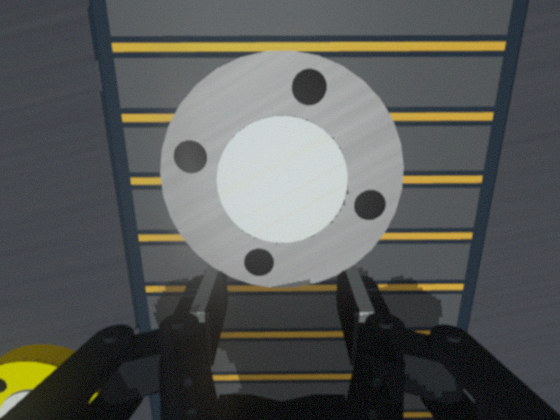

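Both fingers touch the flange symmetrically and it is moving straight (centre at (282,172)), with about 28 mm to go.

```bash
python3 -m creep '[[0.025,-0.005,0,0],[0.049,-0.011,0,0],[0.073,-0.016,0,0],[0.098,-0.021,0,0],[0.122,-0.027,0,0],[0.122,-0.027,0,0]]'; python3 -m creep '[[0.01,-0.002,0,0],[0.02,-0.004,0,0],[0.03,-0.006,0,0],[0.03,-0.006,0,0]]';  python3 -m creep '[[0.01,-0.002,0,0],[0.02,-0.004,0,0],[0.025,-0.005,0,0],[0.025,-0.005,0,0]]'
```

```text
t: 14.15
tcp_pos: [0.5723, 0.1985, 0.0532]
ee_rot: [0.703, -0.081, -0.702, -0.074]
wrist_force: [-6.5, 1.6, 3.9]
opening: 0.0485
t: 14.55
tcp_pos: [0.574, 0.1981, 0.053]
ee_rot: [-0.7, 0.082, 0.705, 0.073]
wrist_force: [-9.0, 2.6, 6.0]
opening: 0.0485
t: 14.95
tcp_pos: [0.5749, 0.1978, 0.0528]
ee_rot: [-0.698, 0.082, 0.708, 0.072]
wrist_force: [-8.3, 3.1, 6.9]
opening: 0.0481
```

```bash
python3 -m creep '[[0.02,-0.004,0.005,0],[0.035,-0.008,0.005,0],[0.05,-0.011,0.005,0],[0.05,-0.011,0.005,0]]'; python3 -m creep '[[0.02,-0.004,0.005,0],[0.035,-0.008,0.005,0],[0.05,-0.011,0.005,0],[0.05,-0.011,0.005,0]]'; python3 - <<'E'
from w import *
c,P,s=wrist("w7"); t=eyes.read_camera("top"); sc=eyes.read_camera("scene")
cv2.imwrite("pics/ts7.png",np.hstack([cv2.resize(c["image"],(420,315)),cv2.resize(sc["image"][180:300,280:420],(367,315),interpolation=cv2.INTER_CUBIC)])[:,:,::-1])
for nm,Q in (("w",P),("s",cloud(sc)),("t",cloud(t))):
    u=np.array([.977,-.213]); a=Q[...,:2]@u; b=Q[...,:2]@np.array([.213,.977]); z=Q[...,2]
    for off in (-8,0,8):
        m=(abs(b-.312-off/1000)<.003)&(a>.5)&(a<.68)
        o=np.argsort(a[m]); 
        if nm!="t": print(nm,off,[(round(float(x)*1000),round(float(y)*1000)) for x,y in zip(a[m][o],z[m][o])][::max(1,m.sum()//25)])
E
```

```text
t: 15.35
tcp_pos: [0.579, 0.1964, 0.0529]
ee_rot: [-0.694, 0.082, 0.712, 0.071]
wrist_force: [-10.9, 3.4, 7.1]
opening: 0.0486
t: 15.75
tcp_pos: [0.5791, 0.1964, 0.0529]
ee_rot: [-0.688, 0.083, 0.718, 0.069]
wrist_force: [-16.0, 4.6, 10.0]
opening: 0.0483
tcp [0.5791 0.1964 0.0529] yaw y -102.25 tilt [-0.045 -0.015 -0.999] F [-16.    4.6  10. ] 0.048275034136758
w -8 [(500, 51), (511, 50), (532, 66), (537, 129), (538, 129), (539, 132), (544, 135), (545, 139), (551, 67), (558, 68), (564, 68), (570, 69), (575, 67), (580, 67), (586, 68), (590, 68), (595, 66), (600, 66), (604, 67), (609, 66), (613, 66), (617, 70), (620, 72), (624, 71), (627, 70), (630, 72)]
w 0 [(500, 50), (511, 51), (531, 66), (536, 126), (538, 128), (538, 133), (542, 66), (550, 68), (556, 68), (562, 69), (568, 68), (573, 67), (579, 68), (584, 68), (589, 67), (593, 68), (597, 67), (602, 66), (606, 66), (610, 66), (614, 66), (617, 71), (621, 73), (624, 73), (627, 72), (630, 72)]
w 8 [(500, 50), (512, 50), (533, 66), (537, 127), (538, 132), (541, 67), (550, 68), (557, 67), (564, 68), (571, 68), (577, 68), (583, 67), (588,
[... 398 characters left out ...]
585, 364), (600, 69), (626, 74), (643, 46), (645, 0), (672, 5)]
s 0 [(500, 54), (506, 488), (512, 485), (518, 52), (524, 469), (530, 466), (535, 456), (541, 444), (545, 439), (549, 429), (556, 73), (560, 415), (566, 266), (567, 246), (568, 255), (569, 304), (570, 192), (575, 404), (582, 400), (585, 388), (588, 375), (591, 69), (611, 68), (636, 73), (644, 21), (655, 4), (676, -4)]
s 8 [(500, 477), (508, 468), (514, 52), (521, 460), (527, 450), (534, 70), (539, 434), (543, 439), (548, 430), (553, 425), (557, 414), (561, 414), (566, 395), (568, 189), (568, 244), (569, 264), (570, 217), (573, 404), (580, 388), (587, 390), (591, 71), (593, 374), (607, 68), (633, 74), (644, 3), (647, 1), (672, 2)]
```

View pics/ts7.png

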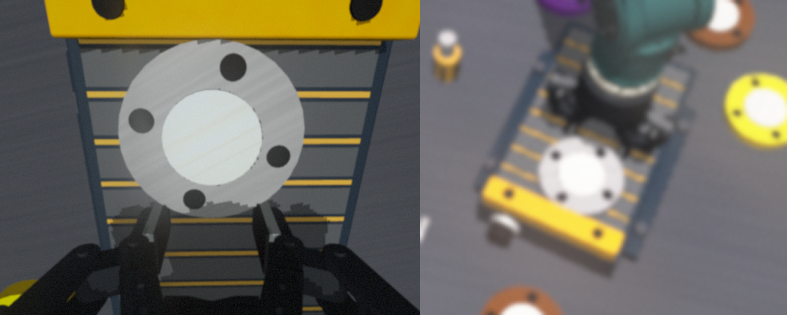

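The flange edge meets the yellow bar in both views (wrist crop about (215,40)). Force rose from 11 to 16 N with no further motion, so it is seated. I'll back off and verify.

```bash
python3 -m creep '[[-0.025,0.005,0,0],[-0.05,0.011,0,0],[-0.1,0.022,0,0],[-0.15,0.033,0,0],[-0.15,0.033,0.02,0],[-0.15,0.033,0.25,0],[-0.15,0.033,0.5,0],[-0.15,0.033,0.75,0],[-0.15,0.033,0.95,0],[-0.15,0.033,0.95,0]]'; python3 -m creep '[[0.15,-0.033,0,0],[0.3,-0.066,0,0],[0.3,-0.066,0,0],[0.3,-0.066,0,0]]'; python3 - <<'E'
from w import *
c,P,s=wrist("w8")
u=np.array([.977,-.213]); a=P[...,:2]@u; b=P[...,:2]@np.array([.213,.977]); z=P[...,2]
m=((a>.5)&(a<.69)&(abs(b-.3)<.09)&(z>.06)&(z<.0695)&(hsv(c)[...,1]<90)).astype(np.uint8)
m=cv2.morphologyEx(m,cv2.MORPH_OPEN,np.ones((5,5))); k,l,st,cc=cv2.connectedComponentsWithStats(m); i=1+st[1:,4].argmax()
Q=np.stack([a[l==i],b[l==i]],1)*1000; print(st[i],"circ u,n",cv2.minEnclosingCircle(Q.astype(np.float32)),"range",Q.min(0),Q.max(0))
y=((hsv(c)[...,1]>140)&(z>.068)&(z<.078)&(a>.59)&(a<.66)&(abs(b-.3)<.07)); 
for lo in range(240,370,20):
    q=a[y&(abs(b*1000-lo)<5)]; print(lo,len(q),np.percentile(q,[2,98]).round(4) if len(q) else "")
E
```

```text
t: 16.9
tcp_pos: [0.5536, 0.2046, 0.25]
ee_rot: [-0.692, 0.08, 0.713, 0.071]
wrist_force: [0.5, 0.4, -0.0]
opening: 0.0481
t: 17.3
tcp_pos: [0.6138, 0.1906, 0.2492]
ee_rot: [-0.692, 0.081, 0.714, 0.072]
wrist_force: [0.3, -0.2, -1.1]
opening: 0.0482
tcp [0.6138 0.1906 0.2492] yaw y -102.4 tilt [-0.032 -0.01  -0.999] F [ 0.3 -0.2 -1.1] 0.048179837444965304
[ 231  108   99   97 7527] circ u,n ((571.6156616210938, 315.0480651855469), 45.09294509887695) range [526.55947363 270.37259352] [615.67431557 359.73992788]
240 373 [0.6166 0.6407]
260 308 [0.6166 0.6408]
280 374 [0.6167 0.6408]
300 388 [0.6168 0.6416]
320 370 [0.6169 0.6416]
340 381 [0.6169 0.6417]
360 313 [0.617  0.6417]
```

View pics/w8.png

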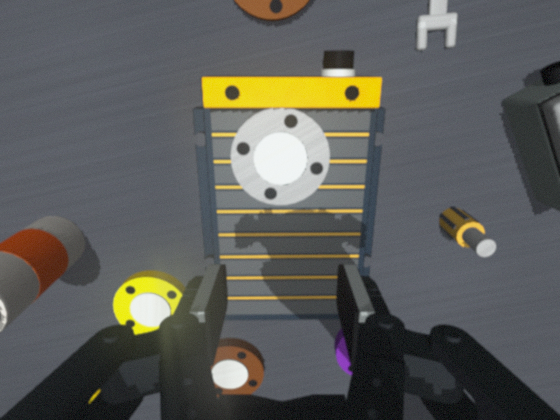

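The flange rim reaches u = 616.6 mm and the bar face is at 616.8 mm, so it is touching. On to the green button with the fingers shut.

```bash
python3 -m creep '[[-0.02,-0.2,0,0.1],[-0.04,-0.4,0,0.2],[-0.06,-0.6,0,0.3],[-0.08,-0.8,0,0.4],[-0.12,-1,0,0.494],[-0.12,-1,0,0.494],[-0.12,-1,0,0.494]]' -1; python3 -m creep '[[0,-0.25,0,0],[0,-0.5,0,0],[0,-0.75,0,0],[0,-1,0,0],[0,-1,0,0],[0,-1,0,0]]'; python3 - <<'E'
from w import *
c,P,s=wrist("w9"); H=hsv(c); h,sa,v=[H[...,i].astype(int) for i in range(3)]; z=P[...,2]
k,l,st,cc=cv2.connectedComponentsWithStats(((h>60)&(h<95)&(sa>100)&(z>.09)&(z<.12)).astype(np.uint8))
for i in range(1,k):
    if st[i,4]>100:
        q=P[l==i]; q=q[q[:,2]>np.percentile(q[:,2],80)-.004]; m=q.mean(0); print(st[i],m.round(4),"cmd",((np.array([m[0],m[1],.118])-s["tcp_pos"])/.2).round(3))
E
```

```text
t: 18.05
tcp_pos: [0.5876, -0.0096, 0.249]
ee_rot: [-0.689, -0.098, 0.709, -0.113]
wrist_force: [-0.1, 0.8, -0.3]
opening: 0.0002
t: 18.65
tcp_pos: [0.5878, -0.2092, 0.2487]
ee_rot: [-0.689, -0.098, 0.709, -0.112]
wrist_force: [0.5, 2.0, 0.2]
opening: 0.0002
tcp [ 0.5878 -0.2092  0.2487] yaw y -72.9 tilt [-0.025 -0.024 -0.999] F [0.5 2.  0.2] 0.0002088890659252137
[ 297  175   36   36 1010] [ 0.5893 -0.2396  0.1057] cmd [ 0.008 -0.152 -0.653]
```

```bash
python3 -m creep '[[0.008,-0.15,0,0],[0.008,-0.15,-0.2,0],[0.008,-0.15,-0.4,0],[0.008,-0.15,-0.55,0],[0.008,-0.15,-0.65,0],[0.008,-0.15,-0.65,0],[0.008,-0.15,-0.65,0]]'; python3 -m creep '[[0,0,-0.02,0],[0,0,-0.035,0],[0,0,-0.05,0],[0,0,-0.05,0],[0,0,-0.05,0]]'; python3 - <<'E'
from w import *
wrist("w10")
E
```

```text
t: 19.4
tcp_pos: [0.5907, -0.2342, 0.119]
ee_rot: [-0.689, -0.101, 0.708, -0.114]
wrist_force: [-0.9, 1.2, 0.4]
opening: 0.0002
t: 19.9
tcp_pos: [0.5907, -0.2344, 0.1092]
ee_rot: [-0.689, -0.101, 0.708, -0.114]
wrist_force: [0.2, 0.3, -0.2]
opening: 0.0
tcp [ 0.5907 -0.2344  0.1092] yaw y -72.51 tilt [-0.024 -0.022 -0.999] F [ 0.2  0.3 -0.2] 3.4179157706656e-06
```

View pics/w10.png

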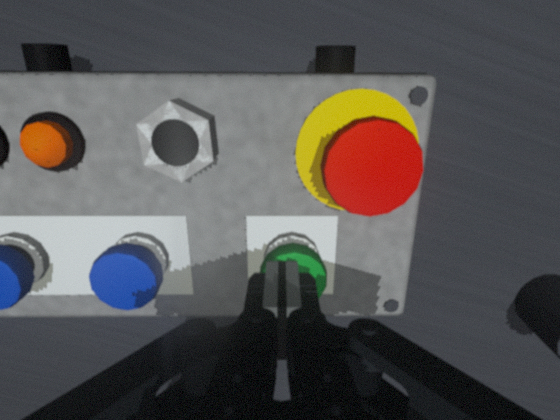

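The shut fingertips are over green (290,270), about 5 mm left of centre, and well clear of the red cap. I'll recentre and press.

```bash
python3 -m creep '[[-0.007,-0.025,0,0],[-0.007,-0.025,0,0],[-0.007,-0.025,-0.01,0],[-0.007,-0.025,-0.02,0],[-0.007,-0.025,-0.02,0]]'; python3 -m creep '[[0,0,-0.01,0],[0,0,-0.02,0],[0,0,-0.02,0]]'; python3 -m creep '[[0,0,-0.01,0],[0,0,-0.015,0],[0,0,-0.015,0]]'
```

```text
t: 20.45
tcp_pos: [0.5894, -0.2398, 0.1052]
ee_rot: [-0.689, -0.101, 0.708, -0.114]
wrist_force: [0.6, -1.1, 2.0]
opening: -0.0001
t: 20.75
tcp_pos: [0.5894, -0.2398, 0.1012]
ee_rot: [-0.689, -0.101, 0.708, -0.114]
wrist_force: [-0.6, -0.5, 4.7]
opening: -0.0003
t: 21.05
tcp_pos: [0.5896, -0.2398, 0.1]
ee_rot: [-0.689, -0.101, 0.708, -0.114]
wrist_force: [-4.1, 0.3, 14.4]
opening: 0.0
```

Green has bottomed (14 N against 5 N needed). I'll hold briefly, measure the cap, then let it up and look at the result.

```bash
python3 -m creep '[[0,0,-0.015,0],[0,0,-0.015,0],[0,0,-0.015,0],[0,0,-0.015,0],[0,0,-0.015,0]]'; python3 caps.py; python3 -m creep '[[0,0,0.04,0],[0,0,0.1,0],[0,0,0.3,0],[0,0,0.5,0],[0,0,0.7,0],[0,0,0.7,0],[0,0,0.7,0]]'; python3 - <<'E'
from w import *
c,P,s=wrist("w11"); H=hsv(c); h,sa,v=[H[...,i].astype(int) for i in range(3)]; z=P[...,2]
for nm,m in dict(blue=(h>100)&(h<125)&(sa>130),green=(h>60)&(h<95)&(sa>100),red=((h<8)|(h>172))&(sa>150)).items():
    k,l,st,cc=cv2.connectedComponentsWithStats((m&(z>.09)&(z<.13)).astype(np.uint8))
    for i in range(1,k):
        if st[i,4]>200: print(nm,cc[i].round(),np.median(P[l==i][:,2]).round(4))
sc=eyes.read_camera("scene"); tp=eyes.read_camera("top")
cv2.imwrite("pics/fin.png",np.hstack([cv2.resize(sc["image"][140:290,150:480],(480,218)),cv2.resize(tp["image"][120:280,110:390],(320,183))[:183].copy() if 0 else cv2.resize(tp["image"][120:280,110:390],(320,218))])[:,:,::-1])
for n,cc_ in (("top",tp),("scene",sc)):
    Q=cloud(cc_); a=Q[...,:2]@[.977,-.213]; b=Q[...,:2]@[.213,.977]; z=Q[...,2]
    m=cv2.morphologyEx(((a>.5)&(a<.66)&(abs(b-.3)<.08)&(z>.06)&(z<.078)&(hsv(cc_)[...,1]<90)).astype(np.uint8),cv2.MORPH_OPEN,np.ones((3,3)))
    k,l,st,_=cv2.connectedComponentsWithStats(m); i=1+st[1:,4].argmax(); q=np.stack([a[l==i],b[l==i]],1)*1000
    print(n,cv2.minEnclosingCircle(q.astype(np.float32)))
E
```

```text
t: 21.55
tcp_pos: [0.5896, -0.2398, 0.0999]
ee_rot: [-0.689, -0.1, 0.708, -0.114]
wrist_force: [-5.7, 2.3, 19.7]
opening: 0.0003
tcp [ 0.5896 -0.2398  0.0999] yaw y -72.53 tilt [-0.024 -0.024 -0.999] F [-5.7  2.3 19.7] 0.0003134558986713572
torque [0.332 1.235 0.005]
lid 0.1124695089717152
blue [103. 286.] 3627 0.10550000000000002 1099 [0.1058 0.1061 0.1065]
green [284. 259.] 1150 0.09900000000000002 226 [0.099  0.0995 0.1002]
t: 22.3
tcp_pos: [0.5902, -0.2397, 0.241]
ee_rot: [-0.69, -0.1, 0.708, -0.115]
wrist_force: [-0.4, 0.8, -0.6]
opening: 0.0002
tcp [ 0.5902 -0.2397  0.241 ] yaw y -72.52 tilt [-0.022 -0.024 -0.999] F [-0.4  0.8 -0.6] 0.00023980641456331883
blue [103. 189.] 0.1058
blue [180. 191.] 0.1059
green [279. 188.] 0.1058
red [320. 120.] 0.1138
top ((572.4986572265625, 314.9798583984375), 45.779842376708984)
scene ((574.6568603515625, 314.1752014160156), 47.76211929321289)
```

View pics/fin.png

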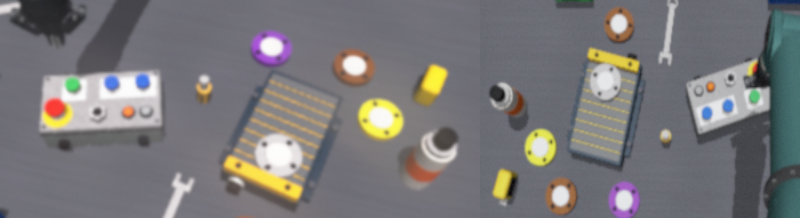

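The flange rests against the stop, all the buttons are up, and the bystanders stand where they were.

```bash
python3 -c "
from station import r
print(r.close_job())"
```

```text
the job is handed in; nothing more can be done
None
```

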